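# Set the drinks plank back in order

## Robot

A 6-joint arm with a two-finger parallel gripper is mounted at the origin on the work surface. World frame = base frame: x ahead of the robot, y to its left, z up, the work surface at z = 0. Lengths are in m, angles in rad, forces in N, time in s.
With the tool pointing down it reaches from about 0.4 to 0.825 m from the base axis. Payload 7 kg.
Tool frame: the origin (TCP) lies at the very end of the fingers, on their centre line; the grasp point (between the pads) lies arm.hold_point_z behind it (arm.hold_point_z is the distance from the TCP to the grasp point, in m); z points along the fingers, y is the line along which they close (so a half turn about z gives the same grasp; the last joint's range is limited). The gripper opens to 88 mm and grips with 3 to 60 N. Pads are 19 mm wide; open, the fingers measure 130 mm over their backs; the gripper's body (78 mm by 193 mm) begins 47 mm behind the grasp point.
Start: joints at [1.431, 0.359, 0.012, 0, -1.224, -0.288], TCP at [0.28, 0.614, 0.227] pointing down, gripper open.
Joint ranges: [-3.07, 3.07], [-1.43, 2.12], [-1.02, 1.25], [-3.03, 1.67], [-3.05, -0], [-3.03, 3.03]. Speed limits (rad/s): [2.39, 2.39, 3.01, 3.14, 3.14, 3.14].

## Interface

Orientations are given as [roll, pitch, yaw] about the fixed x, y, z axes, in that order (R = Rz(yaw) Ry(pitch) Rx(roll)).
In Python, from station import arm, vision, ticket, probe_bus gives the robot as it stands (arm), with the cameras (vision), the job (ticket) and the readings (probe_bus).
- The arm moves only by the shell command python3 nudge.py 'ROWS' [FORCE]. ROWS is a JSON list of rows, 1 to 20 of them, each of 5 numbers: the finger opening in m, then dx, dy, dz in m, then a turn about the tool's z in rad; each row is the pose to reach, as a shift and turn from the pose commanded when the command began, along the tool's axes at that moment; what a row does not reach only later rows make up. A row lasts 1/12 s, in which the tool goes at most 0.0417 m and 0.125 rad, less where a joint would pass 70% of its speed; a pose out of reach is approached as far as the arm can. The fingers move at their own pace and stop on an object; FORCE is the grip in N (left out, the last holds). Time passes only in rows, so rows that do not move let the fingers close. It prints the time, the measured TCP pose, the force, the opening and the grip force at its end.
- probe_bus.get_state(): the state, without advancing time (a new reading comes with each control period).
- vision.grab_frame(name): name is "scene" or "top" or "wrist"; returns the picture (384x512x3 uint8, red, green, blue); there is no depth.
- vision.camera_params(name): a dict with "fx", "fy", "cx", "cy" (pixels), "T" (4x4, takes a point from camera to world coordinates); the wrist camera has in their place "hand_eye" (4x4, takes a point from camera to tool coordinates, whose origin is the TCP and whose axes are the flange's). Camera axes: x right, y down, z forward; pixel columns grow to the right and rows downward; lengths in m; the calibration is good to about 2 mm. A picture is of the moment at which its call begins: read the wrist's pose just before it. camera_params takes no time and is no camera call.
- ticket.job_done(): hands the job in; it is judged then, once.
The state is a dict: "t": time; "q": joint angles; "qd": joint speeds; "joint_efforts": joint torques, N m; "eef_pos": TCP position; "ee_rot": TCP orientation; "force": force on the tool from outside, world axes, zero at the start; "moment": the same for the moment, N m; "width": finger opening in m; "gripper_force": force on a finger pad.
Only numpy, scipy, OpenCV 4.12 (cv2) and the standard library are available. Lean on these libraries where they do the work, as an engineer would, in place of code of your own. Each camera call takes 0.05 s, during which the arm holds its last target. There are 200 camera calls.

## Task

Put the drinks plank in order: lay the walnut coaster squarely over the mouth of the wider cup as a dust cover, and slide the decanter, the wider cup and the slimmer cup along the plank so that each stands inside the inlaid ring of its own size (large, medium, small). Never lift or tip the decanter or the cups off the wood, keep off the decanter's neck and stopper, and leave the vial and the amber bottle where they are.

Things in the scene. Friction and masses are not known exactly. Their poses are not given: they have to be found in the camera images.
- plank: Fixed narrow oak plank, 250 mm deep (its x, pointing away from the robot) by 700 mm long (its y) by 30 mm thick, turned up to 0.1 rad; its flat top is at z = 0.030 m everywhere. Origin: centre of its underside. Three ring lines of dark walnut (flat inlays, nothing to bump over) lie along its far half, one near each end and one in the middle.
- ring_large: Largest walnut ring line on the plank: 138 mm inside diameter, line 5 mm wide. Origin: ring centre on the plank's top. Near the left or the right end; at the start the coaster lies in it. The decanter's place: it fits inside with 13 mm to spare all round.
- ring_medium: Middle-sized walnut ring line: 88 mm inside diameter, line 5 mm wide, near the other end of the plank. Origin: ring centre on the plank's top. The wide cup's place, 13 mm to spare all round.
- ring_small: Smallest walnut ring line: 68 mm inside diameter, line 5 mm wide, in the middle between the other two (they lie about 215 mm to its left and right), hidden under the decanter at the start. Origin: ring centre on the plank's top. The slim cup's place, 13 mm to spare all round.
- decanter: Round cut-glass decanter, closed, about 0.8 kg. Belly a cylinder of 112 mm diameter up to 80 mm, shoulders closing to 44 mm diameter at 108 mm, then neck and stopper (170 mm high in all). Origin: centre of its underside, z axis up. Stands over the small ring in the middle of the plank at the start. Slides with ordinary friction when pushed low on the belly.
- stopper: Neck and ground stopper of the decanter, one piece with it: at most 34 mm diameter, 62 mm high. Origin: on the decanter's axis, 108 mm above its underside. Not to be touched.
- wide_cup: Wider of two copper-coloured aluminium cups, about 0.2 kg: straight round wall, 62 mm outside diameter, 82 mm high, wall 3 mm, open at the top. Origin: centre of its underside, z axis up. Stands on the near half of the plank, left or right of the middle.
- slim_cup: Slimmer and lower copper-coloured aluminium cup, about 0.13 kg: straight round wall, 42 mm outside diameter, 70 mm high, wall 3 mm, open at the top. Origin: centre of its underside, z axis up. Stands on the near half of the plank on the other side of the middle from the wide cup.
- coaster: Loose round walnut coaster, flat disc of 68 mm diameter, 10 mm thick, 40 g. Origin: centre of its underside, z axis up. Lies in the large ring at the start; it just covers the mouth of the wide cup.
- vial: Bystander: clear glass sample vial with cork top, 26 mm diameter, 71 mm high, upright near one end of the plank's near edge. Origin: centre of its underside.
- bitters: Bystander: small amber bottle with black cap, 34 mm diameter, 85 mm high, upright near the other end of the plank's near edge. Origin: centre of its underside.

How it is judged:
At the end, for the whole second after the job is handed in: Decanter centre within 14 mm of the large ring's centre, wide cup within 14 mm of the medium ring's, slim cup within 14 mm of the small ring's, all three upright (within 0.08 rad) on the plank; the coaster lies flat on the wide cup's rim, centred within 12 mm; everything at rest (horizontal distance between decanter and ring_large below 0.014 m and horizontal distance between wide_cup and ring_medium below 0.014 m and horizontal distance between slim_cup and ring_small below 0.014 m and horizontal distance between coaster and wide_cup below 0.012 m and z of coaster in the frame of wide_cup between 0.079 and 0.086 m and angle between the z axis of coaster and the z axis of wide_cup, either way round below 0.08 rad and angle between each of decanter, wide_cup, slim_cup's own z axis and vertical below 0.08 rad and linear speed of each of decanter, wide_cup, slim_cup, coaster below 0.02 m/s); the robot touches nothing.
It fails at once if the decanter or a cup is lifted off the plank, tipped, or pushed off it (height (world z) of any of decanter, wide_cup, slim_cup above 0.04 m or height (world z) of any of decanter, wide_cup, slim_cup below 0.02 m or angle between any of decanter, wide_cup, slim_cup's own z axis and vertical above 0.3 rad).
It fails at once if the robot touches the decanter's neck or stopper (contact force between any of the fingers, the arm and stopper above 0.5 N).
It fails at once if the vial or the amber bottle is knocked over or shifted by more than 20 mm (distance of any of vial, bitters from where it was at the start of the episode above 0.02 m).
It also fails if it takes over 72 s, if anything falls off the work surface, if the arm or the gripper's body presses on something with over 40 N, if the wrist force passes 120 N, or if a joint passes its speed limit or range.

## Working session

There is one attempt and no reset: what is moved stays moved. The work goes in short steps, Python scripts to look and compute and a shell command to move; the robot and the scene stay as the last step left them, time stands still between calls to the robot, and variables do not carry over. Pictures are saved under pics/ and viewed, at most 10 in all, crops included, and the job is handed in when it is done.

```bash
ls; mkdir -p pics
python3 - <<'E'
from station import arm, vision, ticket, probe_bus
import cv2
s=probe_bus.get_state();print({k:s[k] for k in("t","eef_pos","ee_rot","width")},arm.hold_point_z)
for n in("top","scene"):
    f=vision.grab_frame(n);cv2.imwrite(f"pics/{n}0.png",f[:,:,::-1])
    print({k:v for k,v in vision.camera_params(n).items()})
print(vision.camera_params("wrist"))
E
```

```text
nudge.py
pics
station.py
{'t': 0.0, 'eef_pos': array([0.27985899, 0.61369736, 0.22563287]), 'ee_rot': array([ 3.13991281e+00, -1.52925793e-04, -4.27918554e-01]), 'width': 0.08804930111280086} 0.0188
{'fx': 410.2337978569505, 'fy': 410.2337978569505, 'cx': 259.20739128863323, 'cy': 197.9882147725964, 'T': array([[ 0.10868457, -0.96908192,  0.22151275,  0.35639875],
       [-0.99407482, -0.1055683 ,  0.02589583,  0.01071115],
       [-0.00171046, -0.22301472, -0.97481358,  0.99349606],
       [ 0.        ,  0.        ,  0.        ,  1.        ]])}
{'fx': 449.8196916518853, 'fy': 449.8196916518853, 'cx': 250.97785512934504, 'cy': 190.94578186538595, 'T': array([[ 0.21640338,  0.80725319, -0.54910096,  1.06662925],
       [ 0.9762926 , -0.17620801,  0.12571194, -0.08953647],
       [ 0.00472538, -0.56328769, -0.82624733,  0.88727441],
       [ 0.        ,  0.        ,  0.        ,  1.        ]])}
{'fx': 287.5264544419732, 'fy': 287.5264544419732, 'cx': 255.53549920598488, 'cy': 189.53443207869893, 'hand_eye': array([[ 1.00616186e-03, -9.52919193e-01, -3.03222690e-01,
         8.31462032e-02],
       [ 9.99999477e-01,  9.03670388e-04,  4.78316700e-04,
        -9.99766662e-04],
       [-1.81783797e-04, -3.03223013e-01,  9.52919604e-01,
        -1.57262483e-01],
       [ 0.00000000e+00,  0.00000000e+00,  0.00000000e+00,
         1.00000000e+00]])}
```

View pics/top0.png

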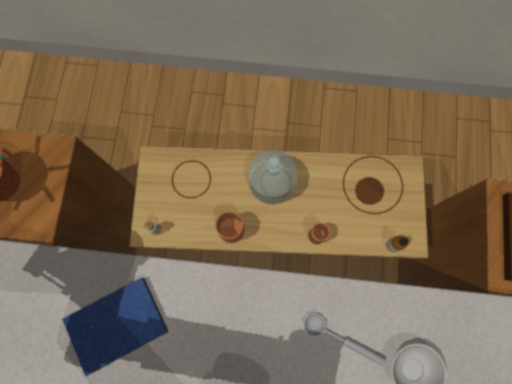

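View pics/scene0.png

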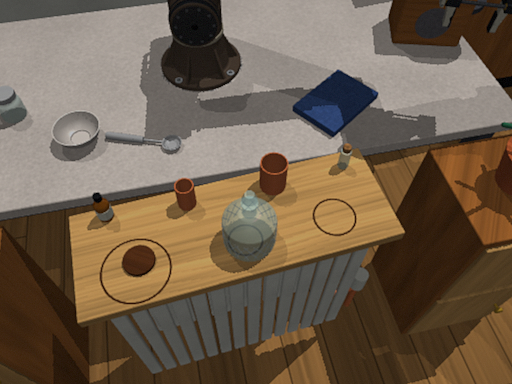

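The top view shows the medium ring near (191,179), the large ring near (373,185) with the coaster at (370,191), and the decanter near (273,178). It also shows the wide cup at (230,228), slim cup at (319,233), vial at (152,228) and bitters at (398,243). The scene view agrees, and the small ring is visible through the decanter at about (246,238). Next I'll fit the models to both pictures.

```bash
cat > h.py <<'E'
import numpy as np,cv2
from scipy.optimize import minimize,least_squares
from station import arm, vision, ticket, probe_bus
P={n:vision.camera_params(n) for n in("top","scene")}
def proj(n,X):
    p=P[n];T=p["T"];c=(np.atleast_2d(X)-T[:3,3])@T[:3,:3]
    return np.c_[p["fx"]*c[:,0]/c[:,2]+p["cx"],p["fy"]*c[:,1]/c[:,2]+p["cy"]]
def unproj(n,uv,z):
    p=P[n];T=p["T"];uv=np.atleast_2d(uv)
    d=np.c_[(uv[:,0]-p["cx"])/p["fx"],(uv[:,1]-p["cy"])/p["fy"],np.ones(len(uv))]@T[:3,:3].T
    return (T[:3,3]+d*((z-T[2,3])/d[:,2])[:,None])[:,:2]
a=np.linspace(0,2*np.pi,60,endpoint=False)
def circ(x,y,z,r): return np.c_[x+r*np.cos(a),y+r*np.sin(a),0*a+z]
def cyl(n,x,y,z0,z1,r,s=8):
    h=cv2.convexHull((proj(n,np.r_[circ(x,y,z0,r),circ(x,y,z1,r)])*s).astype(np.int32))
    return h
def fitcyl(n,mask,x,y,z0,z1,r):
    """place cylinder so that its silhouette matches the mask (IoU)"""
    s=6;M=cv2.resize(mask.astype(np.uint8),None,fx=s,fy=s,interpolation=cv2.INTER_NEAREST)
    def cost(p):
        R=np.zeros_like(M);cv2.fillConvexPoly(R,cyl(n,p[0],p[1],z0,z1,r,s)+s//2,1)
        return 1-(R&M).sum()/(R|M).sum()
    o=minimize(cost,[x,y],method="Nelder-Mead",options=dict(initial_simplex=[[x,y],[x+.01,y],[x,y+.01]],xatol=2e-4,fatol=1e-4))
    return o.x,1-o.fun
def comp(mask,uv,k=10):
    _,l=cv2.connectedComponents(mask.astype(np.uint8))
    w=l[uv[1]-k:uv[1]+k,uv[0]-k:uv[0]+k];w=w[w>0]
    return l==np.bincount(w).argmax() if w.size else l<0
def ringfit(n,dark,uv,r):
    """circle of centre-line radius r through the dark pixels around uv"""
    v,u=np.nonzero(dark);X=unproj(n,np.c_[u,v],.03);c=unproj(n,uv,.03)[0]
    for w in(.012,.006,.004):
        d=np.hypot(*(X-c).T);Y=X[abs(d-r)<w]
        o=least_squares(lambda p:np.hypot(*(Y-p[:2]).T)-r,c,loss="soft_l1",f_scale=.001);c=o.x
    return c,len(Y),np.sqrt((o.fun**2).mean())
E
python3 - <<'E'
from h import *
UV=dict(top=dict(wide=(230,228),slim=(319,233),coaster=(370,191),large=(373,185),med=(191,179)),
 scene=dict(wide=(273,174),slim=(185,194),coaster=(139,261),large=(136,271),med=(334,217)))
for n in UV:
    f=cv2.imread(f"pics/{n}0.png");b,g,r=[f[:,:,i].astype(int) for i in range(3)]
    print(n,[f[UV[n][k][1],UV[n][k][0]] for k in UV[n]])
    cop=(r>1.7*g)&(r>60); dark=(r<120)&(r-b>5)
    for k,z0,z1,R in(("wide",.03,.112,.031),("slim",.03,.1,.021),("coaster",.03,.04,.034)):
        m=comp(cop if k!="coaster" else (r<115)&(r>1.4*g),UV[n][k],4)
        x,y=unproj(n,UV[n][k],.04)[0]
        print(k,m.sum(),*fitcyl(n,m,x,y,z0,z1,R))
    for k,R in(("large",.0715),("med",.0465)): print(k,*ringfit(n,dark,UV[n][k],R))
E
```

```text
top [array([ 41,  65, 106], dtype=uint8), array([ 43,  67, 106], dtype=uint8), array([31, 57, 89], dtype=uint8), array([28, 50, 79], dtype=uint8), array([ 89, 140, 170], dtype=uint8)]
wide 0 [0.49386946 0.09629213] 0.0
slim 0 [ 0.50472937 -0.11206394] 0.0
coaster 551 [ 0.62228519 -0.22446941] 0.8397188942043097
large [ 0.63945733 -0.23309975] 120 0.0006450843424475679
med [0.60487488 0.20680089] 32 0.0004954430858886428
scene [array([ 45,  79, 148], dtype=uint8), array([22, 38, 74], dtype=uint8), array([21, 42, 76], dtype=uint8), array([21, 41, 69], dtype=uint8), array([ 82, 140, 182], dtype=uint8)]
wide 970 [0.48816979 0.09298158] 0.896094231164032
slim 527 [ 0.4971103  -0.10770297] 0.8824023519529609
coaster 794 [ 0.61943096 -0.22519122] 0.9251125578984873
large [ 0.63739388 -0.23358808] 359 0.0011109301156502932
med [0.60270594 0.20672074] 178 0.0010309723448450445
```

Run:
```python
from h import *
UV=dict(top=dict(wide=(230,228),slim=(319,233)),scene=dict(wide=(273,174),slim=(185,194)))
out=[]
for n in UV:
    f=cv2.imread(f"pics/{n}0.png");b,g,r=[f[:,:,i].astype(int) for i in range(3)]
    cop=(r>1.48*g)&(r>40)
    for k,z0,z1,R in(("wide",.03,.112,.031),("slim",.03,.1,.021)):
        m=comp(cop,UV[n][k],4); x,y=unproj(n,UV[n][k],.07)[0]
        p,q=fitcyl(n,m,x,y,z0,z1,R); print(n,k,m.sum(),p,q)
    if n=="scene":
        for R in(.0365,): print("small",ringfit(n,(r<120)&(r-b>5),(246,240),R))
    s=4
    dec=(.605,-.0131)
    u0,v0=(np.mean(proj(n,[[*dec,.06]]),0)-[50,72]).astype(int)
    I=cv2.resize(f[v0:v0+144,u0:u0+100],None,fx=s,fy=s,interpolation=cv2.INTER_CUBIC)
    for z,R,c in((.03,.056,(0,255,0)),(.11,.056,(0,255,255)),(.138,.022,(255,0,255))):
        pts=((proj(n,circ(*dec,z,R))-[u0-.5,v0-.5])*s).astype(np.int32);cv2.polylines(I,[pts],True,c,1)
    out.append(I)
    for k,h,rad,c in(("vial",.101,.013,(152,228) if n=="top" else (344,158)),("bit",.115,.017,(398,243) if n=="top" else (104,208))):
        print(n,k,unproj(n,c,.03+ (h-.03)/2))
cv2.imwrite("pics/dec.png",np.hstack(out))
```

```text
top wide 644 [0.4903874  0.09336565] 0.8476361110095433
top slim 319 [ 0.49970356 -0.10663834] 0.8281881130986728
top vial [[0.47087969 0.27108001]]
top bit [[ 0.49636678 -0.28589822]]
scene wide 1024 [0.48916122 0.09302149] 0.9428615313723985
scene slim 564 [ 0.4975367  -0.10776079] 0.9372384937238494
small (array([0.62456416, 0.00205543]), 271, np.float64(0.00233419809622043))
scene vial [[0.47601646 0.26737769]]
scene bit [[ 0.50127533 -0.28141248]]
```

View pics/dec.png

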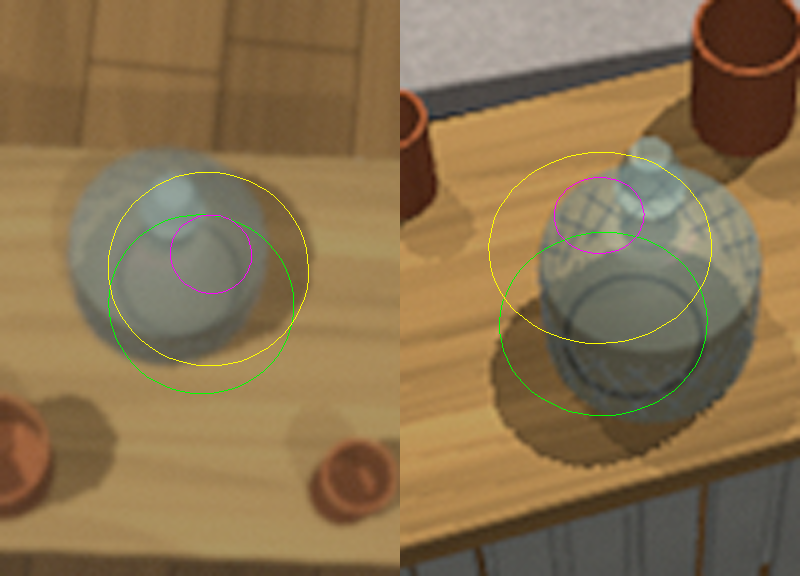

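The picture shows the decanter shifted from my guess by about (-40,-27) px in the left panel and (+50,+7) in the right. The small ring is seen through the glass, centred near (634,337) in the right panel.

Run:
```python
from h import *
d=[.605,-.0131]
p=proj("top",[[*d,.08]])+np.array([[-10.1,-6.8]]);print("dec top",unproj("top",p,.08))
p=proj("scene",[[*d,.06]])+np.array([[12.5,1.75]]);print("dec scene",unproj("scene",p,.06))
p=proj("scene",[[*d,.03]])+np.array([[7.5,3]]);print("small scene",unproj("scene",p,.03))
# plank outline for yaw and vial/bitters zoom in scene
f=cv2.imread("pics/scene0.png");g=cv2.imread("pics/top0.png")
I=np.hstack([cv2.resize(f[130:200,310:380],(400,400)),cv2.resize(f[175:245,70:140],(400,400))])
cv2.imwrite("pics/by.png",I)
```

```text
dec top [[0.61866478 0.01168398]]
dec scene [[0.61473085 0.01169442]]
small scene [[0.61561461 0.00119297]]
```

View pics/by.png

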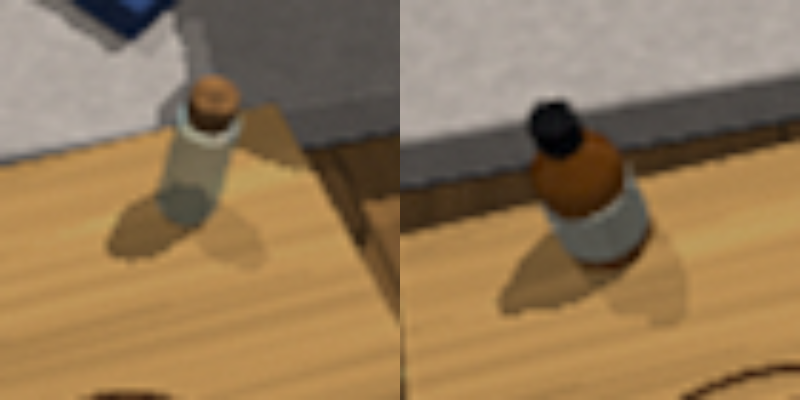

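```bash
cat >> h.py <<'E'
def plan(x,y,z,yaw=None):
    s=probe_bus.get_state();p=s["eef_pos"];c=s["ee_rot"][2]
    d=np.array([x,y,z])-p
    print("dx %.4f dy %.4f dz %.4f"%(d[0]*np.cos(c)+d[1]*np.sin(c),d[0]*np.sin(c)-d[1]*np.cos(c),-d[2]),
      "turn %.3f"%(0 if yaw is None else -(yaw-c)),"rows %.1f"%(np.linalg.norm(d)/.0417),"pos",p.round(4),"yaw %.3f"%c,"q",s["q"].round(2),"t",s["t"])
E
python3 - <<'E'
from h import *
print("vial",unproj("scene",(342.9,166.4),.03),"bit",unproj("scene",(105.9,218.4),.03))
plan(.4897,.0932,.227)
E
```

```text
vial [[0.47436224 0.27173513]] bit [[ 0.50022463 -0.28832662]]
dx 0.4069 dy 0.3865 dz -0.0013 turn 0.000 rows 13.5 pos [0.2799 0.6137 0.2257] yaw -0.428 q [ 1.43  0.36  0.01 -0.   -1.22 -0.29] t 0.1
```

```bash
python3 nudge.py '[[0.088,0.4069,0.3865,0,0],[0.088,0.4069,0.3865,0,0],[0.088,0.4069,0.3865,0,0],[0.088,0.4069,0.3865,0,0],[0.088,0.4069,0.3865,0,0],[0.088,0.4069,0.3865,0,0],[0.088,0.4069,0.3865,0,0],[0.088,0.4069,0.3865,0,0],[0.088,0.4069,0.3865,0,0],[0.088,0.4069,0.3865,0,0],[0.088,0.4069,0.3865,0,0],[0.088,0.4069,0.3865,0,0],[0.088,0.4069,0.3865,0,0],[0.088,0.4069,0.3865,0,0],[0.088,0.4069,0.3865,0,0],[0.088,0.4069,0.3865,0,0],[0.088,0.4069,0.3865,0,0],[0.088,0.4069,0.3865,0,0]]' 12
python3 -c "
from h import *
plan(.4897,.0932,.052)"
```

```text
t: 1.6
eef_pos: [0.4897, 0.0944, 0.2265]
ee_rot: [3.142, 0.0, -0.427]
force: [-0.2, 0.9, -1.5]
width: 0.0879
gripper_force: 0.0
dx 0.0005 dy 0.0011 dz 0.1745 turn 0.000 rows 4.2 pos [0.4897 0.0944 0.2265] yaw -0.427 q [ 0.59  0.07 -0.37 -0.   -1.14  0.56] t 1.6
```

```bash
python3 nudge.py '[[0.088,0,0.001,0.04,0],[0.088,0,0.001,0.08,0],[0.088,0,0.001,0.12,0],[0.088,0,0.001,0.15,0],[0.088,0,0.001,0.174,0],[0.088,0,0.001,0.174,0],[0.088,0,0.001,0.174,0],[0.058,0,0.001,0.174,0],[0.058,0,0.001,0.174,0],[0.058,0,0.001,0.174,0],[0.058,0,0.001,0.174,0],[0.058,0,0.001,0.174,0],[0.058,0,0.001,0.174,0],[0.058,0,0.001,0.174,0]]' 12
python3 -c "
from h import *
plan(.6038,.2068,.052)"
```

```text
t: 2.77
eef_pos: [0.4901, 0.0931, 0.0535]
ee_rot: [-3.14, -0.001, -0.428]
force: [-1.9, 1.7, 7.6]
width: 0.0608
gripper_force: 12.0
dx 0.0563 dy -0.1507 dz 0.0015 turn 0.000 rows 3.9 pos [0.4901 0.0931 0.0535] yaw -0.428 q [ 0.58  0.26 -0.59  0.   -0.72  0.56] t 2.7667
```

```bash
python3 nudge.py '[[0.058,0.004,-0.01,0,0],[0.058,0.008,-0.022,0,0],[0.058,0.015,-0.04,0,0],[0.058,0.023,-0.06,0,0],[0.058,0.03,-0.08,0,0],[0.058,0.037,-0.1,0,0],[0.058,0.045,-0.12,0,0],[0.058,0.05,-0.135,0,0],[0.058,0.054,-0.145,0,0],[0.058,0.056,-0.151,0,0],[0.058,0.056,-0.151,0,0],[0.058,0.056,-0.151,0,0]]'
python3 - <<'E'
from h import *
for n in("top","scene"): cv2.imwrite(f"pics/{n}1.png",vision.grab_frame(n)[:,:,::-1])
print(probe_bus.get_state()["eef_pos"])
E
```

```text
t: 3.77
eef_pos: [0.6043, 0.2073, 0.0535]
ee_rot: [-3.14, -0.001, -0.427]
force: [1.9, -0.1, 5.1]
width: 0.0612
gripper_force: 12.0
[0.6042463  0.20734859 0.05349596]
```

Now release, rise, and work out the flight to the coaster.

```bash
python3 nudge.py '[[0.088,0,0,0,0],[0.088,0,0,0,0],[0.088,0,0,0,0],[0.088,0,0,0,0],[0.088,0,0,0,0],[0.088,0,0,-0.04,0],[0.088,0,0,-0.08,0],[0.088,0,0,-0.12,0],[0.088,0,0,-0.16,0],[0.088,0,0,-0.2,0],[0.088,0,0,-0.2,0]]'
python3 - <<'E'
from h import *
plan(.6205,-.225,.255,-.1)
print(probe_bus.get_state()["width"])
for n in("top","scene"):
    cv2.imwrite(f"pics/{n}2.png",vision.grab_frame(n)[:,:,::-1])
f=cv2.imread("pics/scene2.png");cv2.imwrite("pics/v2.png",cv2.resize(f[130:290,60:400],None,fx=2.3,fy=2.3,interpolation=cv2.INTER_CUBIC))
E
```

```text
t: 4.78
eef_pos: [0.6066, 0.208, 0.2623]
ee_rot: [-3.132, -0.009, -0.427]
force: [0.8, 0.7, 2.1]
width: 0.0879
gripper_force: 0.0
dx 0.1919 dy 0.3884 dz 0.0073 turn -0.327 rows 10.4 pos [0.6066 0.208  0.2623] yaw -0.427 q [ 0.64  0.28 -0.03  0.   -1.26  0.51] t 4.7833
0.08787371413842489
```

View pics/v2.png

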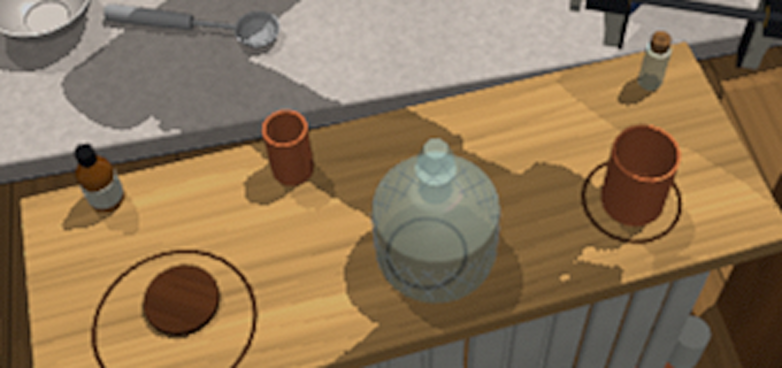

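The cup stands inside the medium ring: base at about (636,205), ring centre at about (631,202). Next is the coaster.

```bash
python3 nudge.py '[[0.088,0.192,0.3885,0,-0.327],[0.088,0.192,0.3885,0,-0.327],[0.088,0.192,0.3885,0,-0.327],[0.088,0.192,0.3885,0,-0.327],[0.088,0.192,0.3885,0,-0.327],[0.088,0.192,0.3885,0,-0.327],[0.088,0.192,0.3885,0,-0.327],[0.088,0.192,0.3885,0,-0.327],[0.088,0.192,0.3885,0,-0.327],[0.088,0.192,0.3885,0,-0.327],[0.088,0.192,0.3885,0,-0.327],[0.088,0.192,0.3885,0,-0.327],[0.088,0.192,0.3885,0,-0.327],[0.088,0.192,0.3885,0,-0.327],[0.088,0.192,0.3885,0,-0.327]]'
python3 - <<'E'
from h import *
plan(.6205,-.225,.034,-.1)
f=vision.grab_frame("scene")[:,:,::-1];b,g,r=[f[:,:,i].astype(int) for i in range(3)]
E
python3 - <<'E'
from h import *
for n,uv in(("scene",(334,205)),):
    f=cv2.imread(f"pics/{n}2.png");b,g,r=[f[:,:,i].astype(int) for i in range(3)]
    m=comp((r>1.48*g)&(r>40),uv,4);print(m.sum(),fitcyl(n,m,.604,.207,.03,.112,.031))
E
```

```text
t: 6.13
eef_pos: [0.6165, -0.2252, 0.2519]
ee_rot: [-3.141, 0.001, -0.1]
force: [-0.2, -0.3, 0.2]
width: 0.0878
gripper_force: 0.0
dx 0.0040 dy -0.0006 dz 0.2179 turn 0.000 rows 5.2 pos [ 0.6165 -0.2252  0.2519] yaw -0.100 q [-0.05  0.32  0.01 -0.   -1.26  1.52] t 6.1333
1170 (array([0.60219129, 0.20758249]), np.float64(0.942533729705008))
```

```bash
python3 nudge.py '[[0.088,0.004,0,0.04,0],[0.088,0.004,0,0.08,0],[0.088,0.004,0,0.12,0],[0.088,0.004,0,0.16,0],[0.088,0.004,0,0.19,0],[0.088,0.004,0,0.205,0],[0.088,0.004,0,0.213,0],[0.088,0.004,0,0.218,0],[0.088,0.004,0,0.218,0],[0.088,0.004,0,0.218,0]]' 8
python3 -c "
from h import *
plan(.6205,-.225,.034,-.1)"
```

```text
t: 7.02
eef_pos: [0.6216, -0.2264, 0.0359]
ee_rot: [3.141, -0.002, -0.1]
force: [0.8, -0.7, -0.2]
width: 0.0878
gripper_force: 0.0
dx -0.0013 dy -0.0013 dz 0.0019 turn 0.000 rows 0.1 pos [ 0.6216 -0.2264  0.0359] yaw -0.100 q [-0.05  0.5  -0.24  0.   -0.83  1.53] t 7.0167
```

```bash
python3 nudge.py '[[0.088,-0.001,-0.001,0.002,0],[0.06,-0.001,-0.001,0.002,0],[0.06,-0.001,-0.001,0.002,0],[0.06,-0.001,-0.001,0.002,0],[0.06,-0.001,-0.001,0.002,0],[0.06,-0.001,-0.001,0.002,0],[0.06,-0.001,-0.001,0.002,0]]' 10
python3 nudge.py '[[0.06,0,0,-0.02,0],[0.06,0,0,-0.05,0],[0.06,0,0,-0.09,0],[0.06,0,0,-0.13,0],[0.06,0,0,-0.17,0],[0.06,0,0,-0.21,0],[0.06,0,0,-0.228,0],[0.06,0,0,-0.228,0],[0.06,0,0,-0.228,0]]'
python3 -c "
from h import *
plan(.6043,.2073,.262,-.1)"
```

```text
t: 7.6
eef_pos: [0.62, -0.2256, 0.033]
ee_rot: [3.141, -0.001, -0.101]
force: [-0.0, 0.9, 4.5]
width: 0.0674
gripper_force: 10.0
t: 8.35
eef_pos: [0.6201, -0.2255, 0.262]
ee_rot: [-3.141, -0.003, -0.101]
force: [-0.3, 0.5, -1.1]
width: 0.0677
gripper_force: 10.0
dx -0.0593 dy -0.4290 dz 0.0000 turn -0.001 rows 10.4 pos [ 0.6201 -0.2255  0.262 ] yaw -0.101 q [-0.05  0.31  0.03 -0.   -1.28  1.52] t 8.35
```

```bash
python3 nudge.py '[[0.06,-0.004,-0.025,0,0],[0.06,-0.009,-0.065,0,0],[0.06,-0.0145,-0.105,0,0],[0.06,-0.02,-0.145,0,0],[0.06,-0.0255,-0.185,0,0],[0.06,-0.031,-0.225,0,0],[0.06,-0.0365,-0.265,0,0],[0.06,-0.042,-0.305,0,0],[0.06,-0.0475,-0.345,0,0],[0.06,-0.053,-0.385,0,0],[0.06,-0.057,-0.412,0,0],[0.06,-0.0593,-0.429,0,0],[0.06,-0.0593,-0.429,0,0],[0.06,-0.0593,-0.429,0,0],[0.06,-0.0593,-0.429,0,0]]'
python3 - <<'E'
from h import *
plan(.6043,.2073,.117,-.1)
f=vision.grab_frame("scene")[:,:,::-1];cv2.imwrite("pics/scene3.png",f)
E
```

```text
t: 9.6
eef_pos: [0.6036, 0.2065, 0.2596]
ee_rot: [3.14, 0.001, -0.101]
force: [0.6, 0.2, -1.0]
width: 0.0674
gripper_force: 10.0
dx 0.0006 dy -0.0009 dz 0.1426 turn -0.001 rows 3.4 pos [0.6036 0.2065 0.2596] yaw -0.101 q [ 0.63  0.28 -0.02 -0.   -1.27  0.83] t 9.6
```

```bash
python3 nudge.py '[[0.06,0.0005,-0.001,0.02,0],[0.06,0.0005,-0.001,0.055,0],[0.06,0.0005,-0.001,0.09,0],[0.06,0.0005,-0.001,0.115,0],[0.06,0.0005,-0.001,0.13,0],[0.06,0.0005,-0.001,0.137,0],[0.06,0.0005,-0.001,0.14,0],[0.06,0.0005,-0.001,0.142,0],[0.06,0.0005,-0.001,0.142,0],[0.06,0.0005,-0.001,0.142,0]]'
python3 -c "
from h import *
plan(.6043,.2073,.1155,-.1)"
```

```text
t: 10.48
eef_pos: [0.6052, 0.2083, 0.1199]
ee_rot: [-3.14, -0.002, -0.101]
force: [0.4, -0.5, -0.6]
width: 0.0675
gripper_force: 10.0
dx -0.0008 dy 0.0011 dz 0.0044 turn -0.001 rows 0.1 pos [0.6052 0.2083 0.1199] yaw -0.101 q [ 0.64  0.38 -0.21  0.   -0.98  0.83] t 10.4833
```

```bash
python3 nudge.py '[[0.06,0,0.001,0.002,0],[0.06,0,0.001,0.003,0],[0.06,0,0.001,0.004,0],[0.06,0,0.001,0.0045,0],[0.06,0,0.001,0.0045,0],[0.06,0,0.001,0.0045,0]]'
```

```text
t: 10.98
eef_pos: [0.6046, 0.2073, 0.1151]
ee_rot: [-3.141, -0.001, -0.1]
force: [-1.7, -0.1, 5.1]
width: 0.0674
gripper_force: 10.0
```

```bash
python3 nudge.py '[[0.072,0,0,0,0],[0.08,0,0,0,0],[0.088,0,0,0,0],[0.088,0,0,0,0],[0.088,0,0,0,0],[0.088,0,0,-0.01,0],[0.088,0,0,-0.04,0],[0.088,0,0,-0.08,0],[0.088,0,0,-0.12,0],[0.03,0,0,-0.15,0],[0.03,0,0,-0.15,0]]'
python3 - <<'E'
from h import *
f=vision.grab_frame("scene")[:,:,::-1];cv2.imwrite("pics/scene4.png",f)
cv2.imwrite("pics/v4.png",cv2.resize(f[100:280,200:420],None,fx=3,fy=3,interpolation=cv2.INTER_CUBIC))
# decanter push: line from decanter to large ring
d=np.array([.6167,.0117]);L=np.array([.6384,-.2333]);u=(L-d)/np.linalg.norm(L-d)
print(u,np.linalg.norm(L-d),"yaw push",np.arctan2(u[1],u[0]),np.arctan2(-u[1],-u[0]))
s=d-u*.085;e=L-u*.0635;print(s,e)
plan(*s,.27,np.arctan2(-u[1],-u[0]))
E
```

```text
t: 11.9
eef_pos: [0.6074, 0.2081, 0.2732]
ee_rot: [-3.136, -0.011, -0.1]
force: [0.0, -0.1, 1.9]
width: 0.0792
gripper_force: 0.0
[ 0.08822604 -0.99610048] 0.24595912261999958 yaw push -1.4824554253882536 1.6591372282015397
[0.60920079 0.09636854] [ 0.63279765 -0.17004762]
dx 0.0142 dy 0.1107 dz -0.0004 turn -1.760 rows 2.7 pos [0.6062 0.208  0.2696] yaw -0.101 q [ 0.64  0.27 -0.01  0.   -1.28  0.83] t 11.95
```

View pics/v4.png

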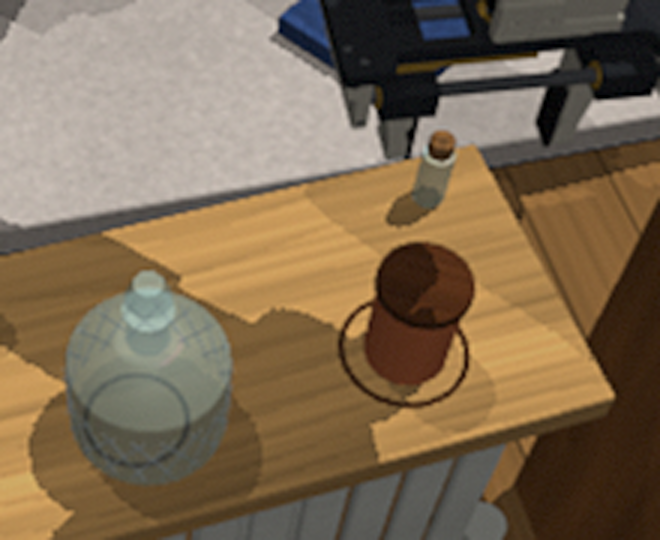

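The coaster sits squarely on the wide cup at (425,285), and the cup is well inside the medium ring at about (404,345). Now the decanter push, with the tool turned so its x axis points along the push.

```bash
python3 nudge.py '[[0.03,0.014,0.111,0,1.381],[0.03,0.014,0.111,0,1.381],[0.03,0.014,0.111,0,1.381],[0.03,0.014,0.111,0,1.381],[0.03,0.014,0.111,0,1.381],[0.03,0.014,0.111,0,1.381],[0.03,0.014,0.111,0,1.381],[0.03,0.014,0.111,0,1.381],[0.03,0.014,0.111,0,1.381],[0.03,0.014,0.111,0,1.381],[0.03,0.014,0.111,0,1.381],[0.03,0.014,0.111,0,1.381],[0.03,0.014,0.111,0,1.381],[0.03,0.014,0.111,0,1.381]]'
python3 -c "
from h import *
plan(.6092,.0964,.076,-1.482)"
```

```text
t: 13.12
eef_pos: [0.607, 0.0953, 0.2639]
ee_rot: [3.141, -0.0, -1.478]
force: [-0.5, 0.2, -0.0]
width: 0.0301
gripper_force: 0.0
dx -0.0009 dy -0.0023 dz 0.1879 turn 0.004 rows 4.5 pos [0.607  0.0953 0.2639] yaw -1.478 q [ 0.47  0.24 -0.07 -0.   -1.26 -0.38] t 13.1167
```

```bash
python3 nudge.py '[[0.03,-0.001,-0.002,0.03,0.004],[0.03,-0.001,-0.002,0.07,0.004],[0.03,-0.001,-0.002,0.11,0.004],[0.03,-0.001,-0.002,0.15,0.004],[0.03,-0.001,-0.002,0.175,0.004],[0.03,-0.001,-0.002,0.186,0.004],[0.03,-0.001,-0.002,0.186,0.004],[0.03,-0.001,-0.002,0.186,0.004]]'
python3 -c "
from h import *
plan(.6328,-.170,.076,-1.482)"
```

```text
t: 13.78
eef_pos: [0.6097, 0.0967, 0.0788]
ee_rot: [-3.141, -0.0, -1.484]
force: [0.3, 0.0, 0.5]
width: 0.0299
gripper_force: 0.0
dx 0.2677 dy 0.0001 dz 0.0028 turn -0.002 rows 6.4 pos [0.6097 0.0967 0.0788] yaw -1.484 q [ 0.47  0.39 -0.3   0.   -0.87 -0.39] t 13.7833
```

```bash
python3 nudge.py '[[0.03,0.006,0,0.002,0],[0.03,0.012,0,0.002,0],[0.03,0.018,0,0.002,0],[0.03,0.022,0,0.002,0],[0.03,0.026,0,0.002,0],[0.03,0.031,0,0.002,0],[0.03,0.037,0,0.002,0],[0.03,0.044,0,0.002,0],[0.03,0.052,0,0.002,0],[0.03,0.06,0,0.002,0],[0.03,0.068,0,0.002,0],[0.03,0.076,0,0.002,0],[0.03,0.084,0,0.002,0],[0.03,0.092,0,0.002,0],[0.03,0.1,0,0.002,0],[0.03,0.106,0,0.002,0],[0.03,0.11,0,0.002,0],[0.03,0.112,0,0.002,0]]'
python3 - <<'E'
from h import *
plan(.6328,-.170,.076,-1.482)
o=[]
for n in("top","scene"):
    f=vision.grab_frame(n)[:,:,::-1];cv2.imwrite(f"pics/{n}5.png",f)
    u,v=proj(n,[[.625,-.1,.06]])[0].astype(int);o.append(cv2.resize(f[v-75:v+75,u-65:u+65],(520,600)))
cv2.imwrite("pics/v5.png",cv2.resize(np.hstack(o),(800,460)))
E
```

```text
t: 15.28
eef_pos: [0.619, -0.0153, 0.0764]
ee_rot: [-3.141, 0.0, -1.486]
force: [0.1, 5.7, 2.7]
width: 0.0301
gripper_force: 2.7
dx 0.1553 dy -0.0007 dz 0.0004 turn -0.004 rows 3.7 pos [ 0.619  -0.0153  0.0764] yaw -1.486 q [ 0.29  0.4  -0.3  -0.   -0.87 -0.21] t 15.2833
```

View pics/v5.png

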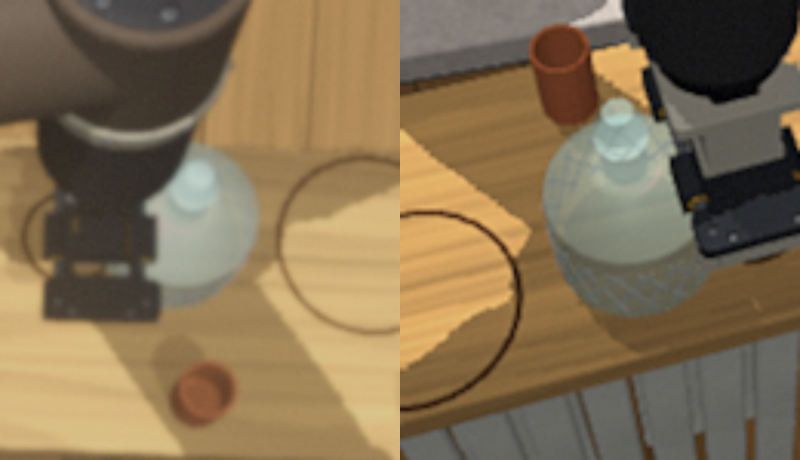

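The decanter slides upright ahead of the two fingers, at about (195,225) in the left panel, with clear space to the stopper. Continuing to just short of the goal.

```bash
python3 nudge.py '[[0.03,0.004,0,0,0],[0.03,0.01,0,0,0],[0.03,0.018,0,0,0],[0.03,0.026,0,0,0],[0.03,0.034,0,0,0],[0.03,0.042,0,0,0],[0.03,0.05,0,0,0],[0.03,0.058,0,0,0],[0.03,0.066,0,0,0],[0.03,0.074,0,0,0],[0.03,0.082,0,0,0],[0.03,0.09,0,0,0],[0.03,0.1,0,0,0],[0.03,0.11,0,0,0],[0.03,0.12,0,0,0],[0.03,0.13,0,0,0],[0.03,0.138,0,0,0],[0.03,0.144,0,0,0],[0.03,0.147,0,0,0],[0.03,0.148,0,0,0]]'
python3 nudge.py '[[0.03,0,0,0,0],[0.03,-0.006,0,0,0],[0.03,-0.03,0,0,0],[0.03,-0.06,0,-0.01,0],[0.03,-0.08,0,-0.05,0],[0.03,-0.1,0,-0.09,0],[0.03,-0.12,0,-0.13,0],[0.03,-0.15,0,-0.15,0],[0.03,-0.18,0,-0.15,0],[0.03,-0.2,0,-0.15,0],[0.03,-0.2,0,-0.15,0]]'
python3 - <<'E'
from h import *
o=[]
d=(.6378,-.2266)
for n in("top","scene"):
    f=np.ascontiguousarray(vision.grab_frame(n)[:,:,::-1]);cv2.imwrite(f"pics/{n}6.png",f)
    s=4;u0,v0=(proj(n,[[*d,.06]])[0]-[50,72]).astype(int);I=cv2.resize(f[v0:v0+144,u0:u0+100],None,fx=s,fy=s,interpolation=cv2.INTER_CUBIC)
    for z,R,c in((.03,.056,(0,255,0)),(.11,.056,(0,255,255)),(.2,.0,(255,0,255))):
        cv2.polylines(I,[((proj(n,circ(*d,z,R))-[u0-.5,v0-.5])*s).astype(np.int32)],True,c,1)
    o.append(I)
    b,g,r=[f[:,:,i].astype(int) for i in range(3)];dark=(r<120)&(r-b>5)
    print(n,"large",ringfit(n,dark,proj(n,[[.6384,-.2333,.03]])[0],.0715),"small",ringfit(n,dark,proj(n,[[.6166,.0012,.03]])[0],.0365))
    uv=proj(n,[[.4985,-.107,.07]])[0].astype(int);m=comp((r>1.48*g)&(r>40),uv,5);print("slim",m.sum(),fitcyl(n,m,.4985,-.107,.03,.1,.021))
cv2.imwrite("pics/v6.png",np.hstack(o))
plan(.4985,-.107,.2)
E
```

```text
t: 17.05
eef_pos: [0.631, -0.1631, 0.0759]
ee_rot: [3.141, 0.0, -1.486]
force: [-1.5, 5.6, 3.1]
width: 0.0301
gripper_force: 2.6
t: 17.97
eef_pos: [0.6137, 0.0404, 0.2267]
ee_rot: [-3.14, 0.0, -1.483]
force: [-0.0, -0.9, -0.6]
width: 0.0301
gripper_force: 0.0
top large (array([ 0.64054039, -0.23295257]), 65, np.float64(0.001858874647249664)) small (array([0.61995461, 0.0019093 ]), 171, np.float64(0.002086890565838099))
slim 298 (array([ 0.49931314, -0.10582763]), np.float64(0.7754806997253144))
scene large (array([ 0.63852109, -0.23316033]), 434, np.float64(0.002020476609700303)) small (array([0.61738329, 0.00109367]), 225, np.float64(0.001727182304748752))
slim 556 (array([ 0.49804408, -0.10783997]), np.float64(0.9289276226872349))
dx 0.1342 dy 0.1273 dz 0.0259 turn 0.000 rows 4.5 pos [0.6136 0.0378 0.2259] yaw -1.484 q [ 0.38  0.26 -0.13  0.   -1.18 -0.29] t 18.0667
```

View pics/v6.png

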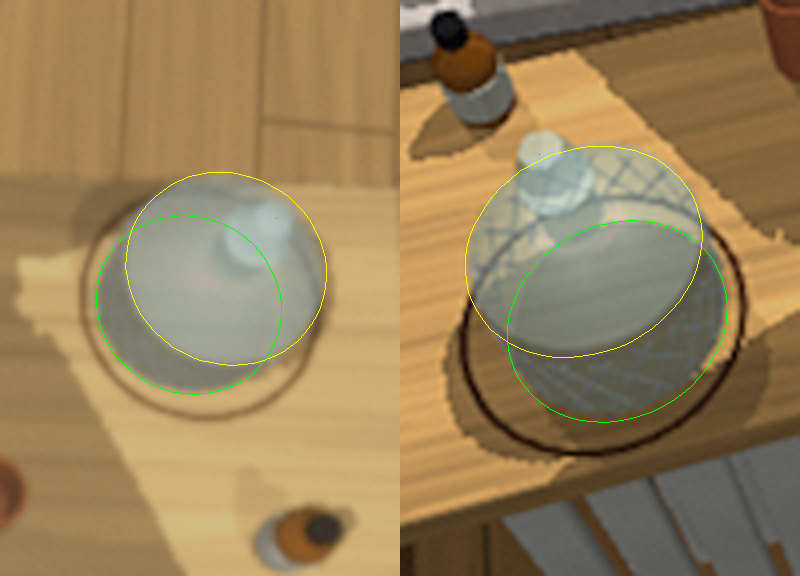

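The decanter base (green fit) lies inside the large ring, about 7 mm short of centre in y: the gap is 40 px on the left and 14 px on the right of the right panel. I'll push it 6 mm more.

```bash
python3 nudge.py '[[0.03,0.03,0,0,0],[0.03,0.07,0,0,0],[0.03,0.11,0,0,0],[0.03,0.15,0,0.01,0],[0.03,0.165,0,0.04,0],[0.03,0.168,0,0.08,0],[0.03,0.168,0,0.12,0],[0.03,0.168,0,0.15,0],[0.03,0.168,0,0.15,0],[0.03,0.168,0,0.15,0]]'
python3 -c "
from h import *
plan(.6318,-.1695,.076,-1.484)"
```

```text
t: 18.9
eef_pos: [0.6271, -0.1317, 0.0746]
ee_rot: [3.137, -0.001, -1.486]
force: [1.1, -0.1, 0.8]
width: 0.0299
gripper_force: 0.0
dx 0.0381 dy -0.0015 dz -0.0014 turn -0.002 rows 0.9 pos [ 0.6271 -0.1317  0.0746] yaw -1.486 q [ 0.1   0.43 -0.25  0.   -0.89 -0.01] t 18.9
```

```bash
python3 nudge.py '[[0.03,0.01,-0.001,-0.001,0],[0.03,0.02,-0.001,-0.001,0],[0.03,0.027,-0.001,-0.001,0],[0.03,0.031,-0.001,-0.001,0],[0.03,0.034,-0.001,-0.001,0],[0.03,0.036,-0.001,-0.001,0],[0.03,0.038,-0.001,-0.001,0],[0.03,0.038,-0.001,-0.001,0],[0.03,0.038,-0.001,-0.001,0]]'
python3 nudge.py '[[0.03,-0.006,0,0,0],[0.03,-0.03,0,0,0],[0.03,-0.06,0,-0.01,0],[0.03,-0.07,0,-0.05,0],[0.03,-0.07,0,-0.09,0],[0.088,-0.07,0,-0.13,0],[0.088,-0.07,0,-0.15,0],[0.088,-0.07,0,-0.15,0],[0.088,-0.07,0,-0.15,0]]'
python3 -c "
from h import *
plan(.4986,-.107,.2,-1.0)"
```

```text
t: 19.65
eef_pos: [0.6326, -0.1685, 0.077]
ee_rot: [3.141, -0.0, -1.486]
force: [-1.3, 1.5, 2.2]
width: 0.0301
gripper_force: 0.6
t: 20.4
eef_pos: [0.6273, -0.0983, 0.2287]
ee_rot: [-3.138, -0.0, -1.485]
force: [-1.2, -0.2, -0.8]
width: 0.051
gripper_force: 0.0
dx -0.0023 dy 0.1290 dz 0.0287 turn -0.485 rows 3.2 pos [ 0.6273 -0.0983  0.2287] yaw -1.485 q [ 0.15  0.29 -0.08  0.   -1.2  -0.07] t 20.4
```

```bash
python3 nudge.py '[[0.088,-0.002,0.04,0,0],[0.088,-0.002,0.08,0.01,0],[0.088,-0.002,0.115,0.02,0],[0.088,-0.002,0.129,0.028,0],[0.088,-0.002,0.129,0.028,0],[0.088,-0.002,0.129,0.028,0],[0.088,-0.002,0.129,0.028,0]]'
python3 -c "
from h import *
plan(.4986,-.107,.048)"
```

```text
t: 20.98
eef_pos: [0.4984, -0.1076, 0.1987]
ee_rot: [3.141, -0.0, -1.486]
force: [-0.2, 0.9, 0.3]
width: 0.0873
gripper_force: 0.0
dx -0.0006 dy -0.0002 dz 0.1507 turn 0.000 rows 3.6 pos [ 0.4984 -0.1076  0.1987] yaw -1.486 q [ 0.17  0.11 -0.39  0.   -1.08 -0.09] t 20.9833
```

```bash
python3 nudge.py '[[0.088,0,0,0.03,0],[0.088,0,0,0.07,0],[0.088,0,0,0.105,0],[0.088,0,0,0.13,0],[0.088,0,0,0.145,0],[0.088,0,0,0.15,0],[0.088,0,0,0.15,0],[0.05,0,0,0.15,0],[0.038,0,0,0.15,0],[0.038,0,0,0.15,0],[0.038,0,0,0.15,0],[0.038,0,0,0.15,0],[0.038,0,0,0.15,0],[0.038,0,0,0.15,0],[0.038,0,0,0.15,0],[0.038,0,0,0.15,0]]' 10
python3 - <<'E'
from h import *
plan(.619,.0015,.048)
for n in("scene","top"):
    f=vision.grab_frame(n)[:,:,::-1];cv2.imwrite(f"pics/{n}7.png",f)
    b,g,r=[f[:,:,i].astype(int) for i in range(3)]
    for t in(90,105,120): print(n,t,"small",ringfit(n,(r<t)&(r-b>5),proj(n,[[.6185,.0015,.03]])[0],.0365))
E
```

```text
t: 22.32
eef_pos: [0.4981, -0.1076, 0.0493]
ee_rot: [-3.141, -0.0, -1.486]
force: [-0.8, 0.9, 1.7]
width: 0.0423
gripper_force: 10.0
dx -0.0984 dy -0.1297 dz 0.0013 turn 0.000 rows 3.9 pos [ 0.4981 -0.1076  0.0493] yaw -1.486 q [ 0.17  0.28 -0.57  0.   -0.72 -0.09] t 22.3167
scene 90 small (array([0.61713133, 0.00096978]), 107, np.float64(0.000979086706928723))
scene 105 small (array([0.61718436, 0.00103121]), 131, np.float64(0.0011622323944029767))
scene 120 small (array([0.61698027, 0.00103381]), 154, np.float64(0.0012513417686406344))
top 90 small (array([ 0.60995286, -0.0040015 ]), 99, np.float64(0.0022445200195263435))
top 105 small (array([ 0.60985531, -0.00399205]), 164, np.float64(0.0022359835415921136))
top 120 small (array([ 0.61511214, -0.00217585]), 254, np.float64(0.002303810413121057))
```

```bash
python3 nudge.py '[[0.038,-0.006,-0.008,0,0],[0.038,-0.015,-0.02,0,0],[0.038,-0.03,-0.039,0,0],[0.038,-0.045,-0.059,0,0],[0.038,-0.06,-0.079,0,0],[0.038,-0.074,-0.098,0,0],[0.038,-0.086,-0.113,0,0],[0.038,-0.094,-0.123,0,0],[0.038,-0.098,-0.129,0,0],[0.038,-0.098,-0.129,0,0],[0.038,-0.098,-0.129,0,0]]'
python3 nudge.py '[[0.06,0,0,0,0],[0.088,0,0,0,0],[0.088,0,0,0,0],[0.088,0,0,0,0],[0.088,0,0,0,0],[0.088,0,0,-0.03,0],[0.088,0,0,-0.07,0],[0.088,0,0,-0.11,0],[0.088,0,0,-0.15,0],[0.088,-0.03,0.04,-0.18,0],[0.088,-0.05,0.08,-0.18,0],[0.088,-0.05,0.12,-0.18,0],[0.088,-0.05,0.15,-0.18,0],[0.088,-0.05,0.15,-0.18,0],[0.088,-0.05,0.15,-0.18,0]]'
python3 - <<'E'
from h import *
print(probe_bus.get_state()["eef_pos"])
n="scene";f=vision.grab_frame(n)[:,:,::-1];cv2.imwrite("pics/scene8.png",f)
b,g,r=[f[:,:,i].astype(int) for i in range(3)];dark=(r<105)&(r-b>5)
for k,c,R in(("small",(.618,.001),.0365),("med",(.6038,.2068),.0465)): print(k,ringfit(n,dark,proj(n,[[*c,.03]])[0],R))
m=comp((r>1.48*g)&(r>40),proj(n,[[.618,.001,.07]])[0].astype(int),5);print("slim",m.sum(),fitcyl(n,m,.618,.001,.03,.1,.021))
cv2.imwrite("pics/v8.png",cv2.resize(f[120:320,60:400],None,fx=2.3,fy=2.3,interpolation=cv2.INTER_CUBIC))
E
```

```text
t: 23.33
eef_pos: [0.6194, 0.0017, 0.0494]
ee_rot: [-3.14, 0.0, -1.485]
force: [1.0, 1.5, 3.6]
width: 0.0425
gripper_force: 10.0
t: 24.58
eef_pos: [0.4625, 0.0379, 0.2301]
ee_rot: [-3.14, 0.001, -1.484]
force: [0.2, -0.3, -0.2]
width: 0.0877
gripper_force: 0.0
[0.46248057 0.03785609 0.23010738]
small (array([0.6172976 , 0.00115135]), 182, np.float64(0.0016893999371409073))
med (array([0.6034424 , 0.20586845]), 270, np.float64(0.0020377384524317573))
slim 618 (array([0.61795381, 0.00154971]), np.float64(0.8956966340008522))
```

View pics/v8.png

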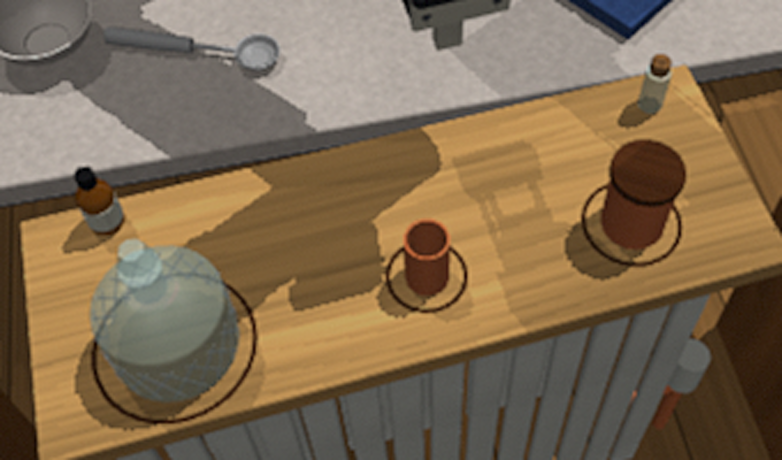

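All three pieces stand centred in their rings: decanter near (170,340), slim cup (427,275) and wide cup (636,225). The coaster lies flat on the wide cup, the bystanders look unmoved, and the gripper is clear.

```bash
python3 -c "
from station import arm, vision, ticket, probe_bus
print(ticket.job_done())"
```

```text
the job is handed in; nothing more can be done
None
```

I handed the job in at about 25 s of the 72 s allowed: the decanter, wide cup and slim cup each looked inside their own ring in the last picture, with the coaster flat on the wide cup and the vial and amber bottle apparently unmoved; the hand-in returned no verdict.

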